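# Set the tablet feeder's gate to the red marker over a catch tub

### The job

Get the tablet feeder ready to run in the pharmacy packing corner: first stand the yellow tub on the bench with its open top under the feeder's spout, let go of it, and only then turn the feeder's blue gate handle until it points at the red marker on the dial. Leave the tub standing under the spout, let go of the handle, and do not disturb the other things on the bench.

Things in the scene. Friction and masses are not known exactly. Their poses are not given: they have to be found in the camera images.
- tub_mid (a point): Yellow open tub, 130 mm long (its x) by 90 mm wide (its y) by 55 mm high, walls and floor 4 mm, 0.09 to 0.17 kg, loose on the bench. This point is the centre of the tub's box, half-way up (27.5 mm above its underside). Its x axis points away from the grip, z up.
- tub_grip (a point): Point to take the tub: centre line of its black bar grip, which sticks out 54 mm level from the tub's -x end. The bar is 24 mm wide (along the tub's y), 22 mm high (30 to 52 mm above the tub's underside). This point is 95 mm from the tub's centre along -x, 41 mm above the underside. Same axes as tub_mid.
- spout_mouth (a point): Centre of the feeder's spout opening (steel pipe 44 mm across, blue 50 mm collar), facing down, 120 mm above the bench. Axes: the feeder's (x away from its front, y to its left, z up). The pipe rises to 172 mm and runs back along +x to the tower, whose face is 95 mm behind this point.
- dial_pivot (a point): On the gate handle's turning axis, at mid height of the handle, 45 mm off the sloping white dial (196 mm across, tick every 10 degrees from 0 to 90). z is the turning axis, out of the face: it leans 35 degrees from vertical towards the feeder's front. x points up the slope, y level to the feeder's left.
- handle_tip (a point): Pointing end of the blue gate handle, a bar 14 mm wide and 22 mm high (along the turning axis), full width from the pivot to 70 mm out, then a 7 mm wide nose to this point 91 mm out; a 15 mm tail on the other side. The point's -x axis points from the pivot to the tip, z is the turning axis.
- marker_tip (a point): The red marker on the rim of the dial, 91 mm from the turning axis, just above the face (38 mm lower than the handle). The point's -x axis points from the dial's centre to the marker, z is the turning axis. It is thin (10 mm), very stiff, and stays where it is.
- gate (a joint): Opening angle of the gate handle, rad. 0 = closed, pointing down the slope; grows counterclockwise seen facing the dial, towards the feeder's right, to a stop at 1.571. At q it points along (-cos q, -sin q, 0) in the dial_pivot frame. Starts under 0.13; stiff (0.28 N m, about 5 N at 55 mm); stays where left.
- marker (a joint): Angle of the red marker, rad, measured just as the gate angle is: the handle points at the marker when both are equal.
- basket: Bystander: green open basket, 120 x 100 x 60 mm, origin at the centre of its underside. It and the tub stand side by side and may change places.
- bottle: Bystander: white bottle, 60 mm across, 130 mm high, to the right of the feeder; origin at the centre of its underside.
- jar: Bystander: amber jar with white cap, 58 mm across, 85 mm high, to the left of the place under the spout; origin at the centre of its underside.
- blister: Bystander: flat red tablet tray, 100 x 75 x 16 mm, in front of the feeder; origin at the centre of its underside.
- spatula: Bystander: steel spatula, 180 mm long, lying on the right; origin near its middle at the underside.
- carton: Bystander: cardboard carton, 50 x 90 x 75 mm, to the left, nearer the robot than the jar; origin at the centre of its underside.
- feeder: The fixed white tablet feeder: on its right a sloping face with the dial and gate handle, on its left a tower with a clear hopper (340 mm high) and the spout, which reaches out to the front. Origin under its middle; x away from its front (robot's side is -x), y to its left, z up.
- guard_mid (a point): Middle of the steel guard bar above the dial: 16 mm thick, 230 mm long along the feeder's y, on posts at its ends; 100 mm up the slope (x) and 120 mm out (z) from dial_pivot. It blocks a gripper coming straight down on the handle, not one coming in along the handle's turning axis.
There are look-alikes about, which are no part of the job. What is meant by the part that bears tub_mid is not orange, and is the smaller of those in its own colour.

How it is judged:
By the outcome, as a careful person would: the job done as asked, in the order asked, and still so for the second after the job is handed in, with the robot touching nothing.
It also fails if it takes over 61 s, if anything falls off the work surface, if the arm or the gripper's body presses on something with over 40 N, if the wrist force passes 120 N, or if a joint passes its speed limit or range.

### The arm

A 6-joint arm with a two-finger parallel gripper is mounted at the origin on the work surface. World frame = base frame: x ahead of the robot, y to its left, z up, the work surface at z = 0. Lengths are in mm, angles in degrees, forces in N, time in s.
With the tool pointing down it reaches from about 375 to 825 mm from the base axis. Payload 5.5 kg.
Tool frame: the origin (TCP) lies at the centre of the arm's flange, where the gripper is bolted on; the fingertips stand 173 mm ahead of it and the grasp point (between the pads) lies 155 mm ahead of it (robot.tcp_to_tips is the distance from the TCP to the fingertips, in mm); y points along the fingers, x is the direction in which the jaws open and shut, and the axes are right-handed (so a half turn about y gives the same grasp; the last joint's range is limited). The gripper opens to 85 mm and grips with 20 to 120 N. Pads are 22 mm wide; open, the fingers measure 114 mm over their backs; the gripper's body (76 mm by 85 mm) begins 54 mm behind the grasp point. The pads swing forward as they close: fully open they stand 13 mm farther back than shut.
Start: joints at [-72.823, 17.962, -2.699, 69.339, 0, 90], TCP at [177.194, -573.234, 404.699] pointing down, gripper open.
Joint ranges: [-152.73, 152.73], [-39.44, 99.34], [-58.76, 71.6], [-118.89, 123.64], [-81.53, 83.1], [-180, 180]. Speed limits (degrees/s): [136.94, 136.94, 172.46, 180, 180, 180].

### API

Orientations are given as [roll, pitch, yaw] about the fixed x, y, z axes, in that order (R = Rz(yaw) Ry(pitch) Rx(roll)).
In Python, from bench import robot, effector, solver, state, cams, ticket gives the robot as it stands. The module is installed in compiled form; this text tells all that it offers. Calls block until the motion is done:
- robot.goto(position, orientation): joint-space move of the TCP to a pose.
- robot.line_to(position, rot=None, v=150, max_force=None): straight line of the TCP; rot=None keeps the orientation; v is the mean speed in mm/s. With max_force (N) it stops when the force on the tool has changed by that much, and returns True; else False.
- robot.set_joints(angles): joint-space move.
- effector.gripper_to(opening): opening from 0.0 (shut) to 1.0 (fully open); the grip force is fixed at half the most; returns when the fingers have stopped.
- robot.hold(seconds).
- solver.ik(position, orientation): joint angles nearest the present ones, or None.
- state(): the state.
- cams.camera(name): name is "side" or "top"; returns a dict with "color" (420x560x3 uint8, blue, green, red), "intrinsics" (3x3 intrinsics, pixels), "R" (3x3) and "t" (3): a world point X has camera coordinates R X + t. Camera axes: x right, y down, z forward; pixel columns grow to the right and rows downward; lengths in mm; the calibration is good to about 2 mm. A picture is of the moment at which its call begins. There is no depth.
A pose or a line that the arm cannot do raises robot.MotionError and nothing moves.
- ticket.finish_job(): hands the job in, once; it reports no verdict.
The state is a dict: "clock": time; "joint_positions": joint angles; "qd": joint speeds; "effort": joint torques, N m; "ee_pos": TCP position; "ee_rot": TCP orientation; "ft_force": force on the tool from outside, world axes, zero at the start; "moment": the same for the moment, N m; "finger_gap": opening from 0.0 (shut) to 1.0 (fully open).
Only numpy, scipy, OpenCV 4.12 (cv2) and the standard library are available. Lean on these libraries where they do the work, as an engineer would, in place of code of your own. Each camera call takes 0.05 s, during which the arm holds its last target.

## Working session

There is one attempt and no reset: what is moved stays moved. The work goes in short steps, each a Python script; the robot and the scene stay as the last script left them, time stands still between calls to the robot, and variables do not carry over. Pictures are saved under pics/ and viewed, and the job is handed in when it is done.

```bash
mkdir -p pics; ls; cat > h.py <<'E'
import numpy as np, cv2
from bench import robot, effector, solver, state, cams, ticket
def snap(n,f):
    c=cams.camera(n); cv2.imwrite('pics/'+f,c['color']); np.savez('pics/'+f+'.npz',**{k:c[k] for k in c}); return c
def load(f): return dict(np.load('pics/'+f+'.npz'))
def ray(c,u,v):
    K=np.array(c['intrinsics']);R=np.array(c['R']);t=np.array(c['t'])
    d=R.T@(np.linalg.inv(K)@[u,v,1]); return -R.T@t, d/np.linalg.norm(d)
def onz(c,u,v,z):
    o,d=ray(c,u,v); return o+d*(z-o[2])/d[2]
def proj(c,X):
    p=np.array(c['intrinsics'])@(np.array(c['R'])@np.array(X,float)+np.array(c['t'])); return p[:2]/p[2]
def tri(rs):
    A=np.zeros((3,3));b=np.zeros(3)
    for o,d in rs:
        P=np.eye(3)-np.outer(d,d);A+=P;b+=P@o
    X=np.linalg.solve(A,b); return X,[np.linalg.norm((np.eye(3)-np.outer(d,d))@(X-o)) for o,d in rs]
E
python3 - <<'E'
from h import *
for n in('top','side'):
    c=snap(n,n+'0.png'); print(n,c['intrinsics'],ray(c,280,210))
print(state()['clock'],state()['ee_rot'])
E
```

```text
pics
top [[518.62633397   0.         289.31178768]
 [  0.         518.62633397 202.65967615]
 [  0.           0.           1.        ]] (array([ 193.19238805,  -62.31590261, 1712.1532454 ]), array([ 0.17597525,  0.00110083, -0.98439398]))
side [[512.30566147   0.         275.44215588]
 [  0.         512.30566147 218.72203224]
 [  0.           0.           1.        ]] (array([  401.60750222, -1309.30381052,  1102.12384248]), array([ 0.06051406,  0.80426433, -0.59118265]))
0.1 [-9.00013470e+01  8.61141475e-02 -7.28248679e+01]
```

View pics/top0.png

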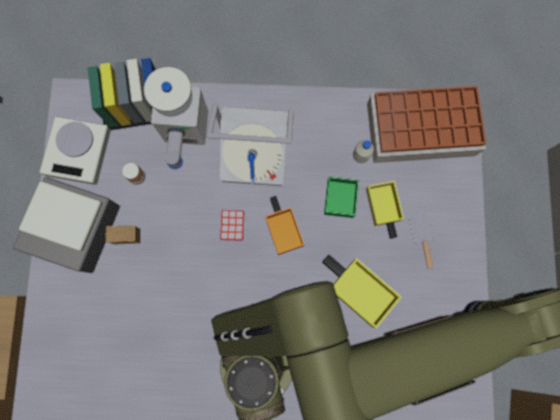

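View pics/side0.png

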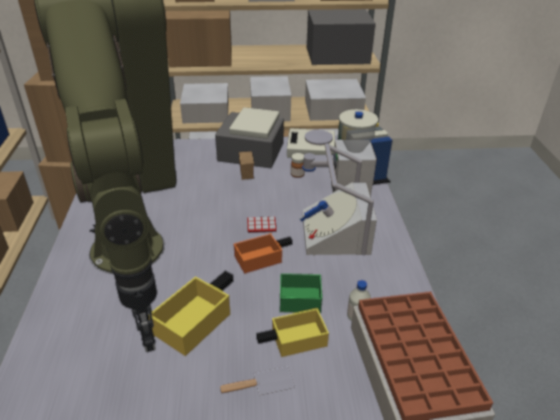

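Tub candidates in the top view are small yellow (385,203), large yellow (365,293) and orange (285,231). The small yellow one fits, because it isn't orange and is the smaller of the two yellows. I'll confirm in an enlarged crop and measure it.

```bash
python3 - <<'E'
from h import *
t=load('top0.png');s=load('side0.png')
a=cv2.resize(t['color'][155:345,245:445],None,fx=2,fy=2,interpolation=cv2.INTER_CUBIC)
b=cv2.resize(s['color'][235:365,145:345],None,fx=2,fy=2,interpolation=cv2.INTER_CUBIC)
o=np.zeros((380,800,3),np.uint8);o[:380,:400]=a;o[:260,400:]=b
cv2.imwrite('pics/crop1.png',o)
a=cv2.resize(t['color'][85:195,150:310],None,fx=5,fy=5,interpolation=cv2.INTER_CUBIC)
cv2.imwrite('pics/crop2.png',a)
a=cv2.resize(s['color'][100:260,270:400],None,fx=3.7,fy=3.7,interpolation=cv2.INTER_CUBIC)
cv2.imwrite('pics/crop3.png',a)
for n,c in(('top',t),('side',s)):
    h=cv2.cvtColor(c['color'],cv2.COLOR_BGR2HSV)
    m=cv2.inRange(h,(24,120,60),(35,255,255))
    for k in cv2.findContours(m,0,2)[0]:
        if cv2.contourArea(k)>100: print(n,cv2.contourArea(k),cv2.minAreaRect(k),cv2.approxPolyDP(cv2.convexHull(k),3,True).reshape(-1,2).tolist())
E
```

```text
top 2277.5 ((364.8753662109375, 293.1291809082031), (59.399776458740234, 40.5791015625), 40.15599822998047) [[355, 260], [399, 297], [376, 326], [334, 290], [333, 285]]
top 1010.5 ((384.1471252441406, 203.08824157714844), (39.53330612182617, 27.8915958404541), 75.96376037597656) [[393, 182], [402, 218], [376, 224], [367, 189]]
top 680.5 ((110.52714538574219, 95.22528076171875), (63.93495178222656, 19.974853515625), 70.8663558959961) [[128, 123], [117, 120], [103, 104], [103, 64], [112, 69]]
side 1275.5 ((299.38238525390625, 326.0294189453125), (28.861740112304688, 50.68994140625), 75.96376037597656) [[318, 309], [326, 334], [280, 344], [273, 319]]
side 2348.0 ((188.92066955566406, 305.8482666015625), (40.027923583984375, 71.33607482910156), 48.36646270751953) [[221, 289], [227, 298], [184, 337], [152, 318], [153, 311], [194, 278]]
```

View pics/crop1.png

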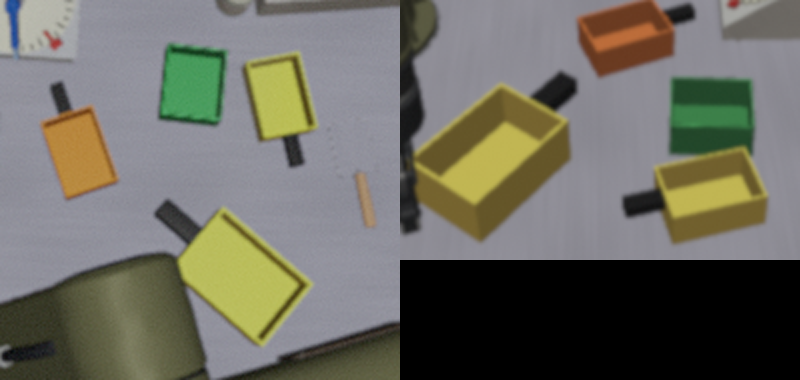

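View pics/crop2.png

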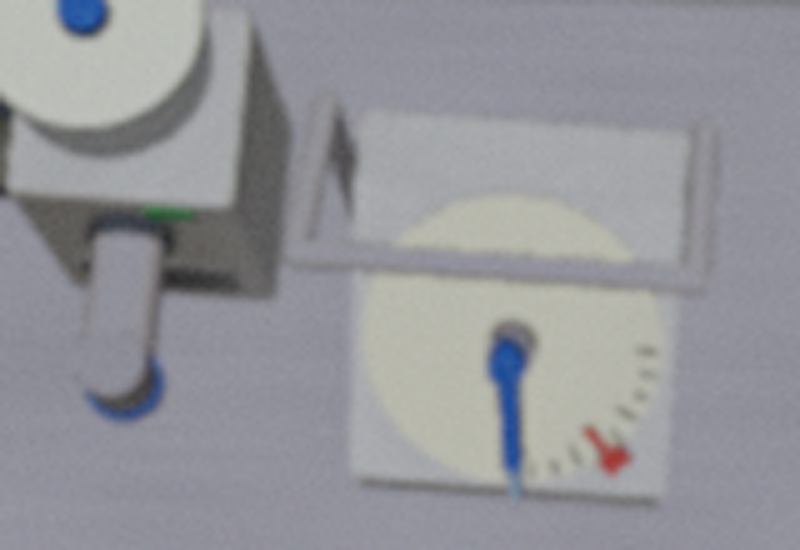

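View pics/crop3.png

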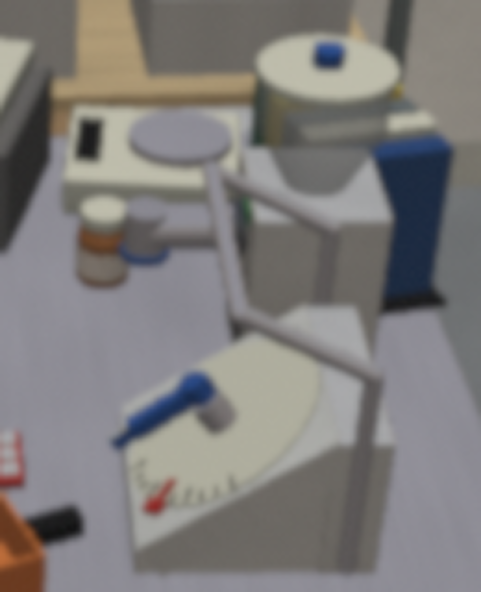

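The crop confirms it: the small yellow tub is at (385,203), with its grip towards the robot at about (391,228). Next I'll enlarge the details for sub-pixel picking.

```bash
cat >> h.py <<'E'
def zoom(c,u0,v0,u1,v1,f):
    k=min(800/(u1-u0),600/(v1-v0)); k=int(k)
    a=cv2.resize(c['color'][v0:v1,u0:u1],None,fx=k,fy=k,interpolation=cv2.INTER_CUBIC)
    for u in range(u0,u1):
        if u%10==0:
            x=int((u-u0+.5)*k); cv2.line(a,(x,0),(x,6),(255,0,255),2); cv2.putText(a,str(u),(x+2,14),0,.4,(255,0,255),1)
    for v in range(v0,v1):
        if v%10==0:
            y=int((v-v0+.5)*k); cv2.line(a,(0,y),(6,y),(255,0,255),2); cv2.putText(a,str(v),(8,y+4),0,.4,(255,0,255),1)
    cv2.imwrite('pics/'+f,a)
E
python3 - <<'E'
from h import *
t=load('top0.png');s=load('side0.png')
zoom(t,355,172,415,242,'z1.png')
zoom(s,250,300,340,360,'z2.png')
zoom(t,210,100,300,190,'z3.png')
zoom(s,295,180,380,260,'z4.png')
E
```

```text
(no output)
```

View pics/z1.png

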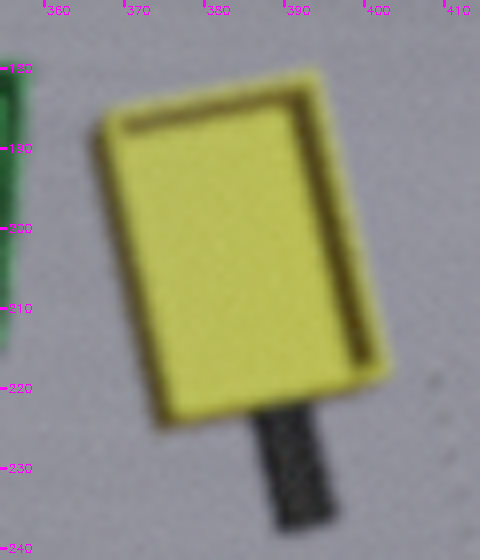

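View pics/z2.png

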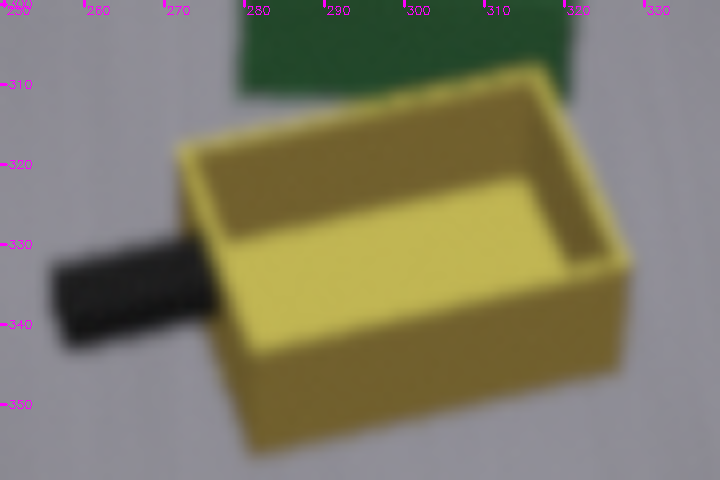

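View pics/z3.png

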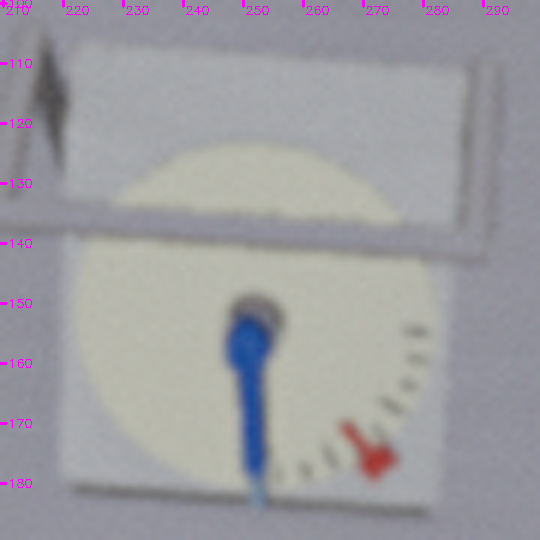

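View pics/z4.png

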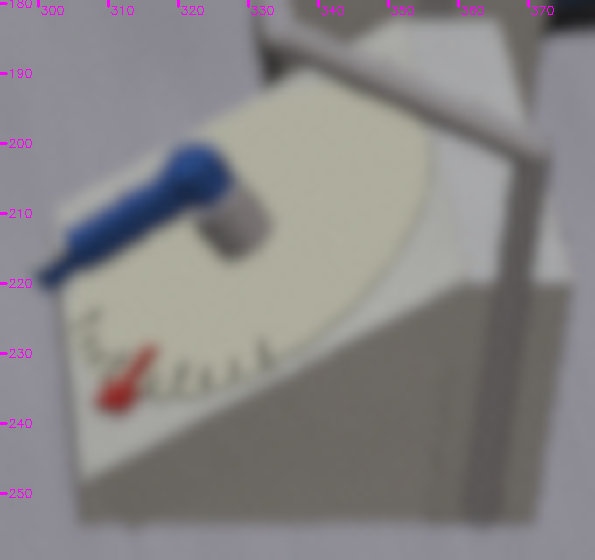

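```bash
python3 - <<'E'
from h import *
np.set_printoptions(precision=1,suppress=True)
t=load('top0.png');s=load('side0.png')
P={}
for n,a,b in [('rim_gL',(376.8,223.4),(272,318)),('rim_fL',(367.6,185.3),(317.6,307.6)),('rim_fR',(394.3,180.3),(328.6,332.2)),('rim_gR',(403.3,218.4),(281,343.9)),
 ('pivhead',(250.8,156.2),(322.4,204.5)),('nosetip',(252.8,183.3),(299.9,219.5)),('markout',(272.5,177),(310.7,236)),('markin',(267,170.3),(315.5,229.5)),
 ('guardR',(289.5,141.5),(333.6,184.6)),('guardL',(209.5,135.5),(326.3,145.4))]:
    X,e=tri([ray(t,*a),ray(s,*b)]); P[n]=X; print(n,X,np.array(e))
c=sum(P[k] for k in P if k.startswith('rim'))/4
ax=(P['rim_fL']+P['rim_fR']-P['rim_gL']-P['rim_gR'])/2
print('tub',c,np.degrees(np.arctan2(ax[1],ax[0])),np.linalg.norm(ax),np.linalg.norm(P['rim_fL']+P['rim_gL']-P['rim_fR']-P['rim_gR'])/2)
g=P['guardL']-P['guardR'];print('guard',(P['guardL']+P['guardR'])/2,np.linalg.norm(g),np.degrees(np.arctan2(-g[0],g[1])))
# bench points of the front edge, at z=0
for p in [(221.2,181.3),(280.5,185.3)]: print('front',onz(t,*p,0))
# spout, jar etc
zoom(t,140,125,220,200,'z5.png'); zoom(s,280,130,370,200,'z6.png')
E
```

```text
rim_gL [ 454.  -375.2   56.1] [0. 0.]
rim_fL [ 580.3 -345.6   57. ] [0.8 0.8]
rim_fR [ 598.8 -433.7   57.8] [0. 0.]
rim_gR [ 472.7 -462.1   54.5] [0.4 0.4]
pivhead [643.4  36.3 130.5] [2.3 2.3]
nosetip [569.7  29.7  76.6] [1. 1.]
markout [598.5 -32.8  55.6] [0.2 0.2]
markin [616.6 -14.4  67.4] [1.1 1.1]
guardR [648.5 -82.4 285.3] [0.1 0.1]
guardL [659.2 147.1 285.9] [0.1 0.1]
tub [ 526.5 -404.2   56.4] 12.913985641394103 129.50813240786616 89.4793006241999
guard [653.8  32.3 285.6] 229.75573766575263 -2.67833641689055
front [592.2 141.    0. ]
front [584.2 -59.7   0. ]
```

View pics/z5.png

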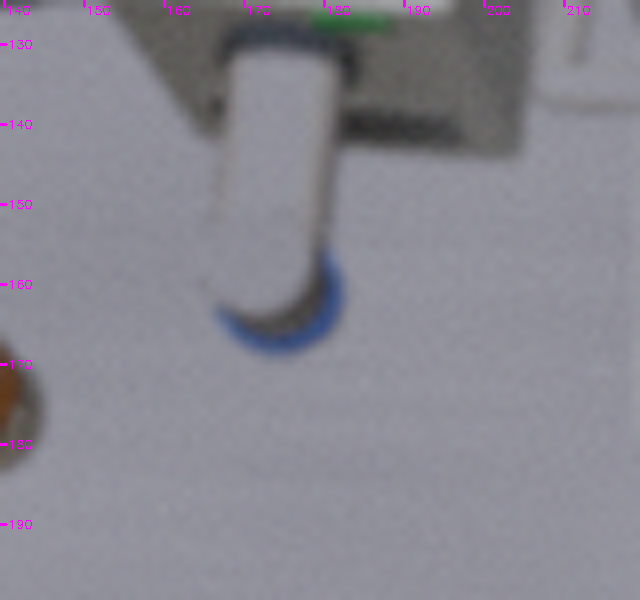

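View pics/z6.png

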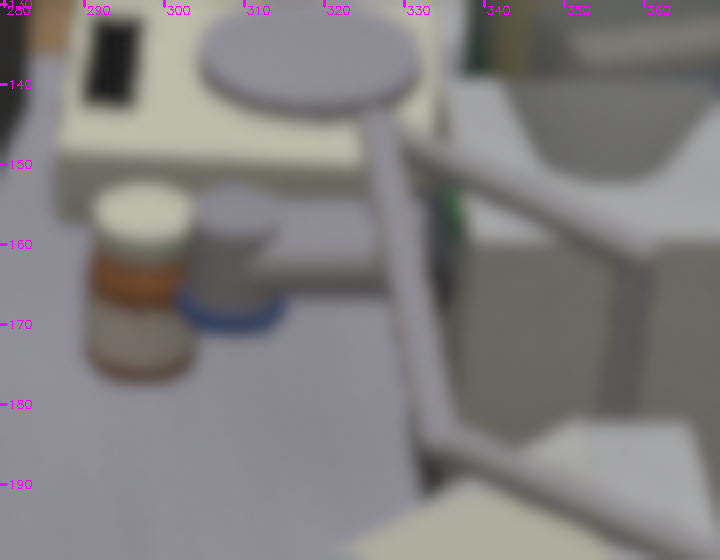

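```bash
python3 - <<'E'
from h import *
from scipy.optimize import least_squares
np.set_printoptions(precision=1,suppress=True)
t=load('top0.png');s=load('side0.png')
# dial: cream mask
def cream(c,box):
    h=cv2.cvtColor(cv2.GaussianBlur(c['color'],(3,3),0),cv2.COLOR_BGR2LAB); u0,v0,u1,v1=box
    L,a,b=[h[:,:,i].astype(int) for i in range(3)]
    m=((b-128>6)&(L>120)).astype(np.uint8)*255
    k=np.zeros_like(m);k[v0:v1,u0:u1]=m[v0:v1,u0:u1]; return k
mt=cream(t,(215,115,290,190)); ms=cream(s,(297,183,362,250))
yaw=np.radians(-2.6);Rz=np.array([[np.cos(yaw),-np.sin(yaw),0],[np.sin(yaw),np.cos(yaw),0],[0,0,1]])
th=np.radians(35)
X=Rz@[np.cos(th),0,np.sin(th)];Y=Rz@[0,1,0];Z=Rz@[-np.sin(th),0,np.cos(th)]
cs={}
for n,c,m in(('t',t,mt),('s',s,ms)):
    k=max(cv2.findContours(m,0,cv2.CHAIN_APPROX_NONE)[0],key=cv2.contourArea)
    v=c['color'].copy();cv2.drawContours(v,[k],-1,(255,0,255),1);cv2.imwrite('pics/d%s.png'%n,cv2.resize(v[100:260,200:380],None,fx=3,fy=3))
    cs[n]=cv2.convexHull(k).reshape(-1,2); print(n,cv2.contourArea(k),k.reshape(-1,2).min(0),k.reshape(-1,2).max(0))
E
```

```text
t 20.0 [266 170] [273 177]
s 1040.0 [306 193] [355 236]
```

View pics/dt.png

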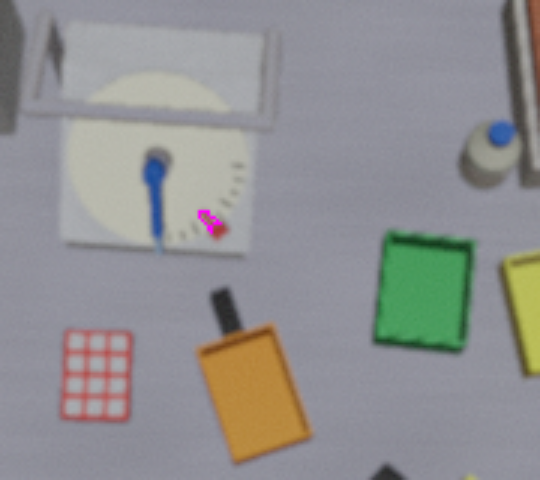

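View pics/ds.png

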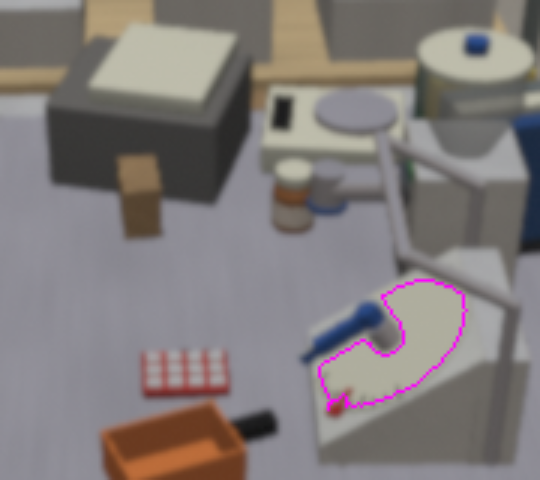

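```bash
cat > m.py <<'E'
from h import *
from scipy.optimize import least_squares
np.set_printoptions(precision=2,suppress=True)
t=load('top0.png');s=load('side0.png')
def lab(c): 
    return cv2.cvtColor(cv2.GaussianBlur(c['color'],(3,3),0),cv2.COLOR_BGR2LAB).astype(int)-[0,128,128]
E
python3 - <<'E'
from m import *
h=lab(t)
print(h[140:180:6,228],h[165,215:225,2],h[165,215:225,0]);
h=lab(s); print(h[215,330],h[205,355:366,2])
for n,c,(u0,v0,u1,v1),th in(('t',t,(222,115,284,186),2),('s',s,(297,183,362,250),7)):
    h=lab(c); m=((h[:,:,2]>=th)&(h[:,:,0]>120)).astype(np.uint8)*255
    k=np.zeros_like(m);k[v0:v1,u0:u1]=m[v0:v1,u0:u1]
    cv2.imwrite('pics/m%s.png'%n,cv2.resize(k[v0-4:v1+4,u0-4:u1+4],None,fx=5,fy=5,interpolation=0))
E
```

```text
[[176  -1   5]
 [190  -2   6]
 [190  -2   6]
 [190  -2   6]
 [191  -2   6]
 [178   0  -1]
 [176   0  -2]] [-5 -5 -5 -5 -4 -4 -2 -2 -2 -2] [151 151 152 154 159 167 175 178 178 178]
[126   1   3] [ 6  4  2  1  0 -1 -1 -1 -1 -1 -1]
```

View pics/mt.png

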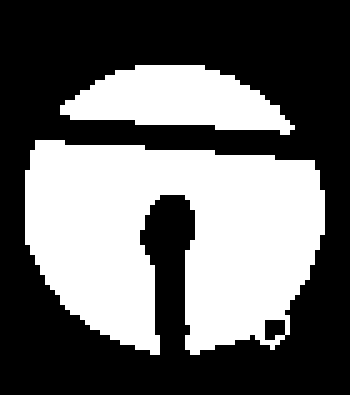

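```bash
cat >> m.py <<'E'
yaw=np.radians(-2.6);Rz=np.array([[np.cos(yaw),-np.sin(yaw),0],[np.sin(yaw),np.cos(yaw),0],[0,0,1]])
th=np.radians(35)
X=Rz@[np.cos(th),0,np.sin(th)];Y=Rz@[0,1,0];Z=Rz@[-np.sin(th),0,np.cos(th)]
F=np.array([X,Y,Z])
E
python3 - <<'E'
from m import *
pts=[]
for n,c,(u0,v0,u1,v1),thr in(('t',t,(222,115,284,186),2),('s',s,(303,183,364,236),3)):
    h=lab(c); m=((h[:,:,2]>=thr)&(h[:,:,1]<8)&(h[:,:,0]>100)).astype(np.uint8)*255
    k=np.zeros_like(m);k[v0:v1,u0:u1]=m[v0:v1,u0:u1]
    k=cv2.morphologyEx(k,cv2.MORPH_CLOSE,np.ones((5,5),np.uint8))
    pp=np.vstack([x for x in cv2.findContours(k,0,cv2.CHAIN_APPROX_NONE)[0] if cv2.contourArea(x)>50]).reshape(-1,2)
    hull=cv2.convexHull(pp).reshape(-1,2)
    if n=='t': hull=[p for p in hull if not(p[1]>172 and p[0]>235) and not 126<p[1]<144]
    else: hull=[p for p in hull if p[0]>345 or (p[0]>318 and p[1]>225)]
    print(n,[tuple(map(int,p)) for p in hull]); pts+=[(c,*p) for p in hull]
rs=[ray(*p) for p in pts]
def q(C,o,d): return o+d*((C-o)@Z)/(d@Z)
f=lambda C:[np.linalg.norm(q(C,o,d)-C)-98 for o,d in rs]
r=least_squares(f,[660,35,90],loss='soft_l1')
C=r.x;print('centre',C,np.array(f(C)),'pivot',C+45*Z, 'guard pred',C+45*Z+100*X+120*Z)
# spout collar
for n,c,box in(('t',t,(160,150,190,175)),('s',s,(298,160,320,176))):
    hsv=cv2.cvtColor(c['color'],cv2.COLOR_BGR2HSV);u0,v0,u1,v1=box
    m=cv2.inRange(hsv,(105,110,30),(125,255,255));k=np.zeros_like(m);k[v0:v1,u0:u1]=m[v0:v1,u0:u1]
    p=max(cv2.findContours(k,0,cv2.CHAIN_APPROX_NONE)[0],key=cv2.contourArea).reshape(-1,2)
    hull=cv2.convexHull(p).reshape(-1,2);print(n,hull.tolist())
E
```

```text
t [(258, 124), (264, 126), (281, 145), (282, 149), (282, 157), (279, 166), (275, 172), (232, 173), (230, 171), (227, 167), (223, 159), (223, 145), (241, 125), (245, 124)]
s [(347, 192), (355, 196), (356, 198), (363, 222), (363, 233), (362, 235)]
centre [677.36  35.93  67.21] [-0.22 -0.31  0.02  0.53  0.87  1.38  2.8   3.48  3.23  2.49  2.76  0.37
 -0.17 -0.56 26.47 14.07  9.58 38.24 69.75 72.7 ] pivot [651.57  37.1  104.07] guard pred [664.65  36.51 259.73]
t [[181, 164], [178, 167], [174, 168], [181, 160]]Traceback (most recent call last):
  File "<stdin>", line 21, in <module>
ValueError: max() iterable argument is empty
```

```bash
python3 - <<'E'
from m import *
pts=[]
for n,c,(u0,v0,u1,v1),thr in(('t',t,(222,115,284,186),2),('s',s,(303,183,362,250),5)):
    h=lab(c); m=((h[:,:,2]>=thr)&(h[:,:,0]>(100 if n=='t' else 120))).astype(np.uint8)*255
    k=np.zeros_like(m);k[v0:v1,u0:u1]=m[v0:v1,u0:u1]
    pp=np.vstack([x for x in cv2.findContours(k,0,cv2.CHAIN_APPROX_NONE)[0] if cv2.contourArea(x)>50]).reshape(-1,2)
    hull=cv2.convexHull(pp).reshape(-1,2)
    if n=='t': hull=[p for p in hull if not(p[1]>172 and p[0]>235) and not 126<p[1]<144]
    else: hull=[p for p in hull if p[0]>=349 or (p[0]>318 and p[1]>222)]
    print(n,[tuple(map(int,p)) for p in hull]); pts+=[(c,*p) for p in hull]
rs=[ray(*p) for p in pts]
def q(C,o,d): return o+d*((C-o)@Z)/(d@Z)
f=lambda C:[np.linalg.norm(q(C,o,d)-C)-98 for o,d in rs]
r=least_squares(f,[660,35,90],loss='soft_l1')
C=r.x;print('centre',C,np.array(f(C)),'pivot',C+45*Z, 'guard pred',C+45*Z+100*X+120*Z)
# spout
h=cv2.cvtColor(s['color'],cv2.COLOR_BGR2HSV); print(h[166:171,300:317:2])
E
```

```text
t [(282, 157), (279, 166), (232, 173), (230, 171), (227, 167), (223, 159), (223, 145), (241, 125), (245, 124), (258, 124), (264, 126), (281, 145), (282, 149)]
s [(356, 204), (355, 209), (351, 217), (339, 229), (329, 234), (323, 236), (353, 196), (355, 198)]
centre [668.22  34.97  91.42] [-0.33 -0.54  0.02 -0.13 -0.64  0.13 -1.23  0.01 -0.22  0.38  0.28 -0.34
 -0.11 -0.37 -0.05  0.76  1.05 -1.61 -1.16 -2.22 -0.45] pivot [642.43  36.15 128.28] guard pred [655.51  35.55 283.94]
[[[ 12 142  95]
  [150  31  75]
  [124  21  85]
  [  0   9  87]
  [  0  11  89]
  [  8  12  86]
  [  0  12  82]
  [135  13  78]
  [132  14  89]]

 [[ 11 125  86]
  [126  49  78]
  [116  43  89]
  [160   9  86]
  [170   9  87]
  [173  12  86]
  [150   6  80]
  [116  49  88]
  [120  23 110]]

 [[ 12  89  86]
  [125  40  77]
  [113  78  92]
  [120  31  90]
  [120  23  90]
  [124  23  88]
  [118  35  87]
  [113  83  98]
  [120  22 126]]

 [[ 13  54  99]
  [138  15  83]
  [111 100  89]
  [113  86  95]
  [113  72  96]
  [113  71  94]
  [112  81  91]
  [113  77 103]
  [123  21 135]]

 [[ 13  38 107]
  [  9  19  95]
  [114  62  86]
  [111 103  94]
  [111 103  94]
  [112  99  93]
  [111  91  95]
  [116  44 115]
  [120  16 141]]]
```

```bash
python3 - <<'E'
from m import *
P=[(t,182.6,161.4),(t,174.3,168.9),(t,180.1,166.8),(s,302.3,168.5),(s,315.2,169),(s,308.9,171.4),(s,305,170.8),(s,313,170.6)]
rs=[ray(*p) for p in P]
def f(C): return [np.linalg.norm((o+d*(C[2]-o[2])/d[2]-C)[:2])-25 for o,d in rs]
r=least_squares(f,[650,290,120]);print('spout',r.x,np.array(f(r.x)))
f2=lambda C:f(np.array([C[0],C[1],120.]));r2=least_squares(f2,[650,290]);print(r2.x,r2.fun)
# consistency: tower face 95 behind, pipe axis direction
# bystanders quick, at approx base heights
for n,u,v,z in [('jar',132,173,85),('carton',121,235,75),('blister',232,225,16),('basket',341,197,60),('bottle',365,150,130),('orangegrip',275,198,41),('orangefar',285,231,55),('towerR',205.5,144.5,0)]: print(n,onz(t,u,v,z))
# red marker & nose angles
piv=np.array([641.8,35.,128.8])
for n,c,(u0,v0,u1,v1) in(('t',t,(260,163,282,186)),('s',s,(303,226,322,243))):
    hsv=cv2.cvtColor(c['color'],cv2.COLOR_BGR2HSV);m=cv2.inRange(hsv,(165,90,60),(180,255,255))|cv2.inRange(hsv,(0,90,60),(10,255,255))
    pts=np.argwhere(m[v0:v1,u0:u1]>0)[:,::-1]+[u0,v0]
    Q=[]
    for u,v in pts:
        o,d=ray(c,u,v);C=piv-38*Z;x=o+d*((C-o)@Z)/(d@Z);Q.append(F@(x-C))
    Q=np.array(Q);m=Q.mean(0);U,S,V=np.linalg.svd(Q-m)
    print(n,len(Q),m,np.degrees(np.arctan2(-m[1],-m[0])),'axis',np.degrees(np.arctan2(V[0][1],V[0][0])),'tail r',np.linalg.norm(Q[:,:2],axis=1).min(),np.linalg.norm(Q[:,:2],axis=1).max())
E
```

```text
spout [623.62 275.87 123.5 ] [-0.04 -0.42  0.08 -0.78 -0.37  0.22  0.72 -0.6 ]
[624.   279.53] [ 2.95 -0.7   1.97 -1.38 -0.64 -1.73 -1.02 -1.93]
jar [591.26 417.75  85.  ]
carton [391.59 438.73  75.  ]
blister [441.73  96.32  16.  ]
basket [ 537.18 -257.99   60.  ]
bottle [ 677.42 -325.35  130.  ]
orangegrip [531.52 -42.91  41.  ]
orangefar [421.22 -78.47  55.  ]
towerR [719.87 200.99   0.  ]
t 25 [-69.99 -65.88  -0.  ] 43.26708741995765 axis -134.30685747026084 tail r 77.17898160061952 106.22278148216165
s 26 [-69.79 -66.18  -0.  ] 43.48038301469566 axis -134.4440008499315 tail r 76.3233300430868 108.86057587756696
```

```bash
python3 - <<'E'
from h import *
np.set_printoptions(precision=1,suppress=True)
for p,r in [((433.9,-425.4,320),(-90,0,-77.1)),((433.9,-425.4,194),(-90,0,-77.1)),((433.9,-425.4,370),(-90,0,-77.1)),((405,0,370),(-90,0,-92)),((420,282,370),(-90,0,-92.6)),((420,282,210),(-90,0,-92.6)),((525,281,196),(-90,0,-92.6))]:
    j=solver.ik(p,r); print(p,None if j is None else np.array(j))
c=load('top0.png'); print(onz(c,413,222,0),onz(c,417,240,0),onz(c,425,240,0))
effector.gripper_to(0.62)
robot.goto((433.9,-425.4,320),(-90,0,-77.1))
robot.line_to((433.9,-425.4,225),v=150)
s=state();print(s['clock'],s['ee_pos'],s['finger_gap'],s['ft_force'])
snap('side','side1.png');snap('top','top1.png')
zoom(load('side1.png'),220,260,350,370,'z7.png')
E
```

```text
(433.9, -425.4, 320) [-44.4  21.3  -9.3  59.4   0.  122.7]
(433.9, -425.4, 194) [-44.4  27.9 -17.5  44.7   0.  122.7]
(433.9, -425.4, 370) [-44.4  19.6  -4.9  65.4   0.  122.7]
(405, 0, 370) [   0.    -2.   -30.6   61.4    0.  -178. ]
(420, 282, 370) [  33.9    8.9  -18.9   62.2    0.  -143.5]
(420, 282, 210) [  33.9   17.6  -31.    41.4    0.  -143.5]
(525, 281, 196) [  28.2   26.6  -19.2   44.2    0.  -149.2]
[ 471.  -507.7    0. ] [ 410.6 -519.8    0. ] [ 411.3 -546.7    0. ]
2.4833 [ 433.9 -426.1  225.8] 0.6198614852058937 [-0.2  0.6 -0.1]
```

View pics/z7.png

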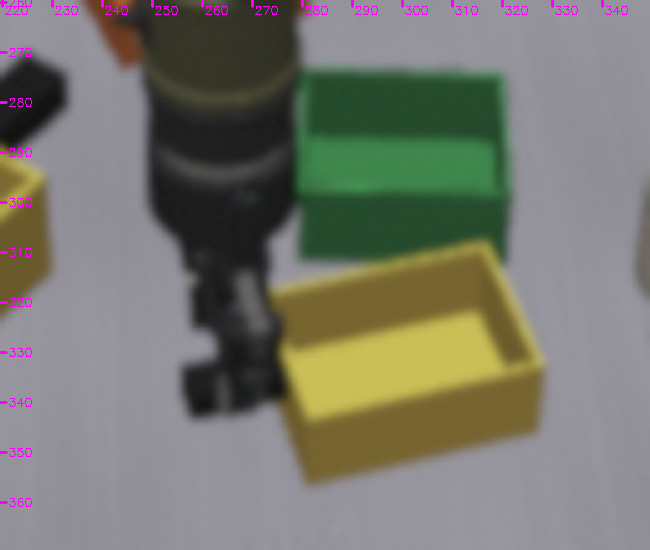

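View pics/top1.png

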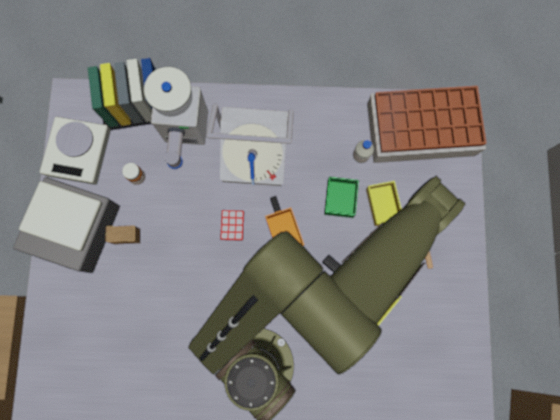

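```bash
python3 - <<'E'
from h import *
np.set_printoptions(precision=1,suppress=True)
robot.line_to((433.9,-425.4,270),v=200)
robot.goto((433.9,-425.4,270),(-90,0,102.9))
print(state()['joint_positions'])
h=robot.line_to((433.9,-425.4,194),v=120,max_force=15)
print(h,state()['ee_pos'],state()['ft_force'])
effector.gripper_to(0.0)
s=state();print(s['clock'],s['finger_gap'],s['ft_force'])
robot.line_to((433.9,-425.4,230),v=80)
s=state();print(s['clock'],s['finger_gap'],s['ft_force'],s['moment'])
snap('side','side2.png')
zoom(load('side2.png'),220,260,350,370,'z8.png')
E
```

```text
[-44.4  23.5 -13.   53.5  -0.  -57.3]
False [ 434.2 -425.6  194.5] [ 0.1  0.8 -0.7]
6.7583 0.27264653607426204 [-1.   0.5  6.4]
7.3583 0.2696077437282179 [ 0.4  1.  -1.6] [-0.   0.1  0. ]
```

View pics/z8.png

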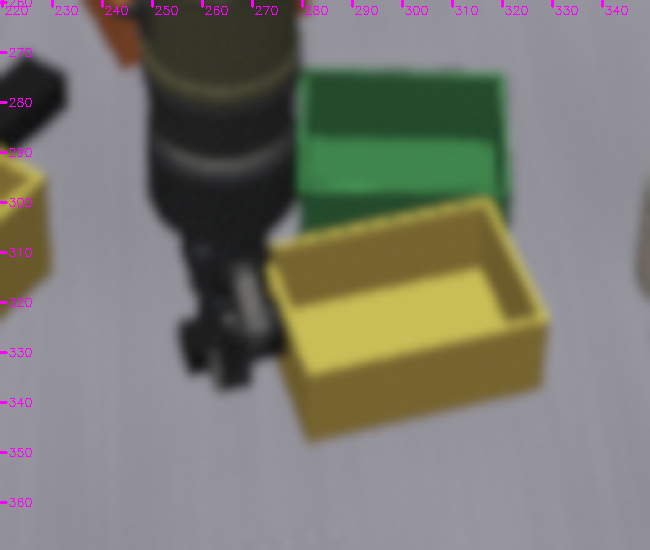

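```bash
python3 - <<'E'
from h import *
np.set_printoptions(precision=1,suppress=True)
robot.line_to((433.9,-425.4,370),v=150)
robot.goto((405,-60,370),(-90,0,92))
robot.goto((420,282,370),(-90,0,87.4))
s=state();print(s['clock'],s['finger_gap'],s['ft_force'],s['ee_pos'])
robot.line_to((420,282,212),v=130)
s=state();print(s['clock'],s['finger_gap'],s['ft_force'],s['ee_pos'],s['ee_rot'])
snap('side','side3.png');snap('top','top3.png')
zoom(load('side3.png'),220,120,350,230,'z9.png')
E
```

```text
11.1583 0.27549518400808765 [-0.  -0.  -1.2] [420.4 281.1 369.9]
12.525 0.2701897767582556 [-0.1 -0.4 -1.1] [420.4 282.2 212.7] [-90.1  -0.   87.4]
```

View pics/z9.png

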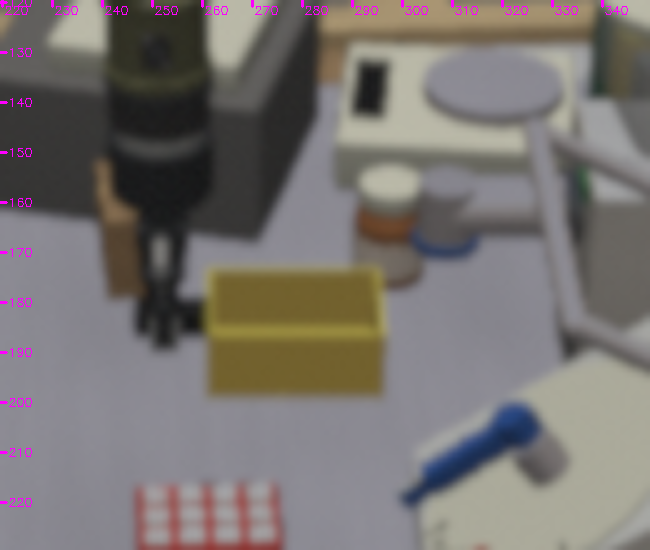

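View pics/top3.png

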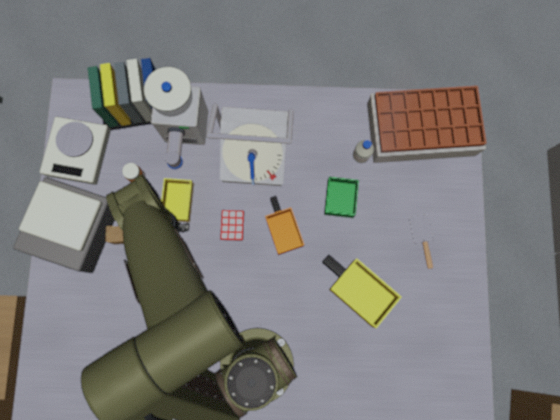

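```bash
python3 - <<'E'
from h import *
np.set_printoptions(precision=1,suppress=True)
# predicted rim corners vs picture
T=load('top3.png');S=load('side3.png')
yaw=np.radians(-2.6);R=np.array([[np.cos(yaw),-np.sin(yaw)],[np.sin(yaw),np.cos(yaw)]])
g=np.array([420.4,282.2]);m=g+R@[95,0]
for a in((65,45),(65,-45),(-65,-45)):
    p=np.r_[m+R@a,55+18]; print(a,proj(T,p),proj(S,p))
h=robot.line_to((525,278,212),v=100,max_force=15)
print(h,state()['ee_pos'],state()['ft_force'])
h=robot.line_to((525,278,193.5),v=30,max_force=6)
s=state();print(h,s['clock'],s['finger_gap'],s['ft_force'],s['ee_pos'])
snap('side','side4.png');snap('top','top4.png')
zoom(T,140,160,220,240,'z10.png')
zoom(load('side4.png'),240,120,350,200,'z11.png')
zoom(load('top4.png'),120,120,220,220,'z12.png')
E
```

```text
(65, 45) [163.2 177.5] [295.9 173.4]
(65, -45) [191.  179.5] [297.  186.7]
(-65, -45) [186.7 219.1] [261.1 186.8]
False [524.4 277.9 211.8] [ 0.2  0.1 -0.4]
True 14.3833 0.26823086165101795 [ 0.1 -0.5  5.3] [524.7 278.  195.1]
```

View pics/z10.png

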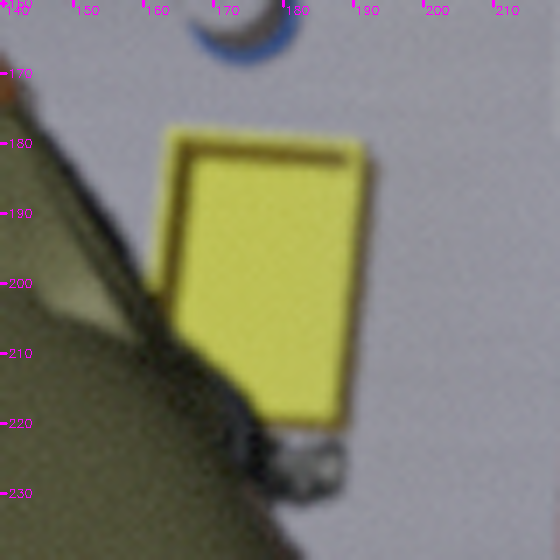

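View pics/z11.png

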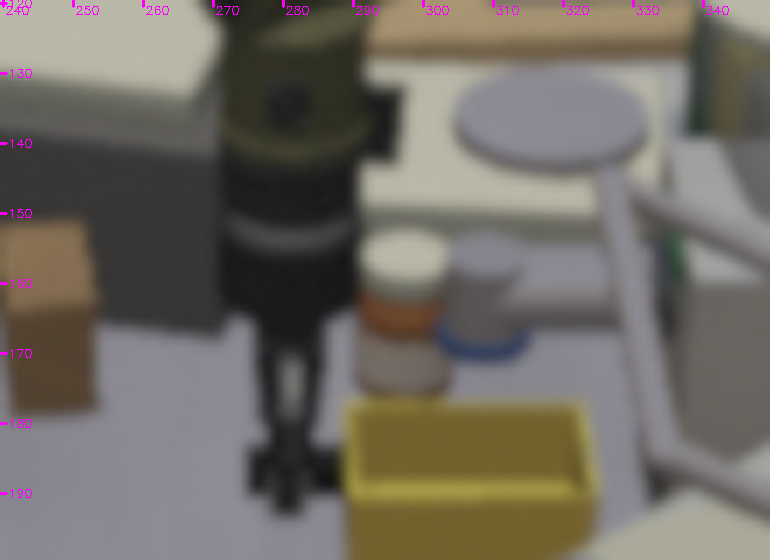

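View pics/z12.png

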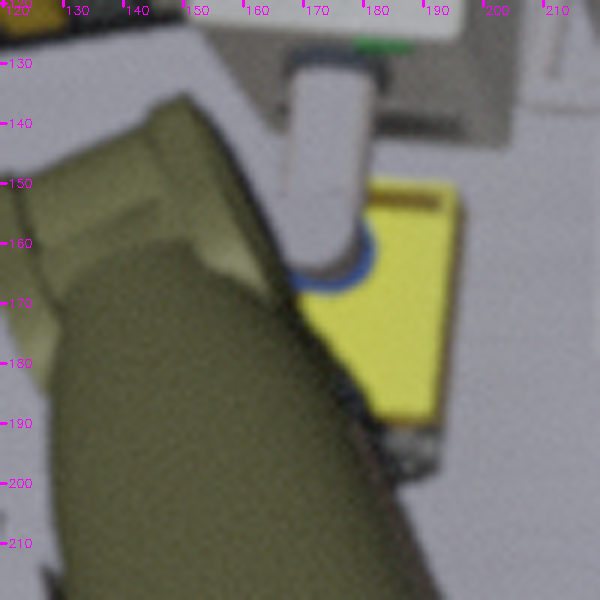

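```bash
python3 - <<'E'
from h import *
np.set_printoptions(precision=1,suppress=True)
effector.gripper_to(0.6)
s=state();print(s['clock'],s['finger_gap'],s['ft_force'])
robot.line_to((524.7,278,260),v=120)
robot.line_to((450,250,380),v=250)
s=state();print(s['clock'],s['ft_force'])
# plan handle poses
from scipy.spatial.transform import Rotation as Ro
yaw=np.radians(-2.6);Rz=Ro.from_euler('z',yaw).as_matrix()
th=np.radians(35)
X=Rz@[np.cos(th),0,np.sin(th)];Y=Rz@[0,1,0];Z=Rz@[-np.sin(th),0,np.cos(th)]
piv=np.array([641.8,35.,128.8])
for sgn in(1,-1):
  for q in(5.5,25,43):
    a=np.radians(q);rad=-np.cos(a)*X-np.sin(a)*Y;tan=np.cross(Z,rad)
    ty=-Z;tx=sgn*tan;tz=np.cross(tx,ty)
    e=Ro.from_matrix(np.array([tx,ty,tz]).T).as_euler('xyz',degrees=True)
    for back in(155,255):
        p=piv+50*rad+Z*back
        j=solver.ik(p,e);print(sgn,q,back,p,e,None if j is None else np.array(j))
E
```

```text
14.8667 0.5997837029599282 [-0.1 -0.5  0. ]
16.2917 [ 0.1 -0.6 -0.4]
1 5.5 155 [512.   36.1 227.2] [-55.1  -3.2 -88.1] [   5.4    5.9  -52.7   -3.4   -4.6 -178.9]
1 5.5 255 [454.7  38.7 309.1] [-55.1  -3.2 -88.1] [   6.7   -8.6  -52.6   11.4   -5.3 -177.9]
1 25 155 [514.9  19.6 229.8] [-57.6 -14.  -71.7] [  3.2   5.8 -52.4  -3.   -3.3 159.8]
1 25 255 [457.6  22.2 311.7] [-57.6 -14.  -71.7] [  4.1  -8.7 -52.3  11.6  -3.8 160.5]
1 43 155 [521.5   6.3 234.8] [-62.9 -23.  -55.2] [  1.4   5.8 -51.4  -2.2  -2.3 140.3]
1 43 255 [464.2   8.9 316.7] [-62.9 -23.  -55.2] [  2.   -8.4 -51.3  12.1  -2.6 140.8]
-1 5.5 155 [512.   36.1 227.2] [-124.9    3.2   91.9] [  5.4   5.9 -52.7  -3.4  -4.6   1.1]
-1 5.5 255 [454.7  38.7 309.1] [-124.9    3.2   91.9] [  6.7  -8.6 -52.6  11.4  -5.3   2.1]
-1 25 155 [514.9  19.6 229.8] [-122.4   14.   108.3] [  3.2   5.8 -52.4  -3.   -3.3 -20.2]
-1 25 255 [457.6  22.2 311.7] [-122.4   14.   108.3] [  4.1  -8.7 -52.3  11.6  -3.8 -19.5]
-1 43 155 [521.5   6.3 234.8] [-117.1   23.   124.8] [  1.4   5.8 -51.4  -2.2  -2.3 -39.7]
-1 43 255 [464.2   8.9 316.7] [-117.1   23.   124.8] [  2.   -8.4 -51.3  12.1  -2.6 -39.2]
```

```bash
python3 - <<'E'
from h import *
snap('side','side5.png');snap('top','top5.png')
zoom(load('side5.png'),240,120,350,202,'z13.png')
zoom(load('top5.png'),120,120,220,220,'z14.png')
E
```

```text
(no output)
```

View pics/z13.png

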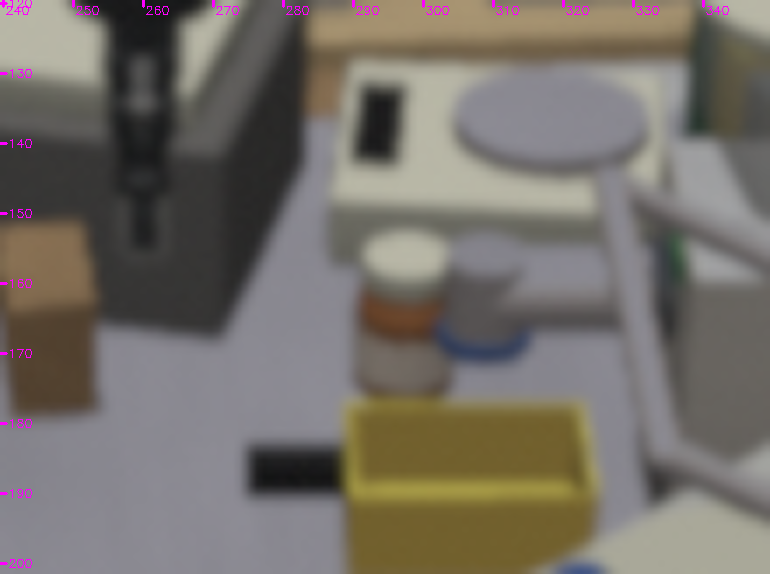

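View pics/z14.png

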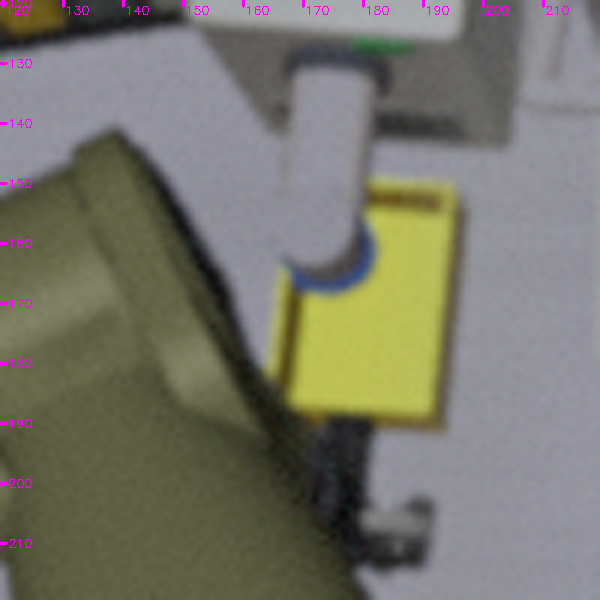

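```bash
cat > p.py <<'E'
from m import *
from scipy.spatial.transform import Rotation as Ro
piv=np.array([641.8,35.,128.8])
def pose(q,back,r=52,extra=0):
    a=np.radians(q);rad=-np.cos(a)*X-np.sin(a)*Y;tan=np.cross(Z,rad)
    b=np.radians(q);ty=-Z;tx=-tan;tz=np.cross(tx,ty)
    return piv+r*rad+Z*back, Ro.from_matrix(np.array([tx,ty,tz]).T).as_euler('xyz',degrees=True)
E
python3 - <<'E'
from p import *
T=load('top5.png');S=load('side5.png')
A={}
for n,a,b in[('fR',(195.7,150.2),(324.8,189.8)),('gR',(192.8,188.3),(289.1,189.8)),('gL',(166.7,187.8),(289.2,177.4))]:
    A[n],e=tri([ray(T,*a),ray(S,*b)]);print(n,A[n],e[0])
print('tub mid',(A['fR']+A['gL'])/2)
robot.goto(*pose(5.5,275))
p,e=pose(5.5,200);robot.line_to(p,v=120)
s=state();print(s['clock'],s['ee_pos'],s['ee_rot'],p,e)
snap('side','side6.png');zoom(load('side6.png'),230,140,380,260,'z15.png')
E
```

```text
fR [679.87 222.68  60.84] 0.725889089122654
gR [550.04 223.8   64.81] 1.029973649434079
gL [553.71 308.98  62.24] 2.8038594439726676
tub mid [616.79 265.83  61.54]
18.0833 [484.86  37.54 263.06] [-124.85    3.15   91.95] [484.62  37.15 262.94] [-124.88    3.15   91.91]
```

View pics/z15.png

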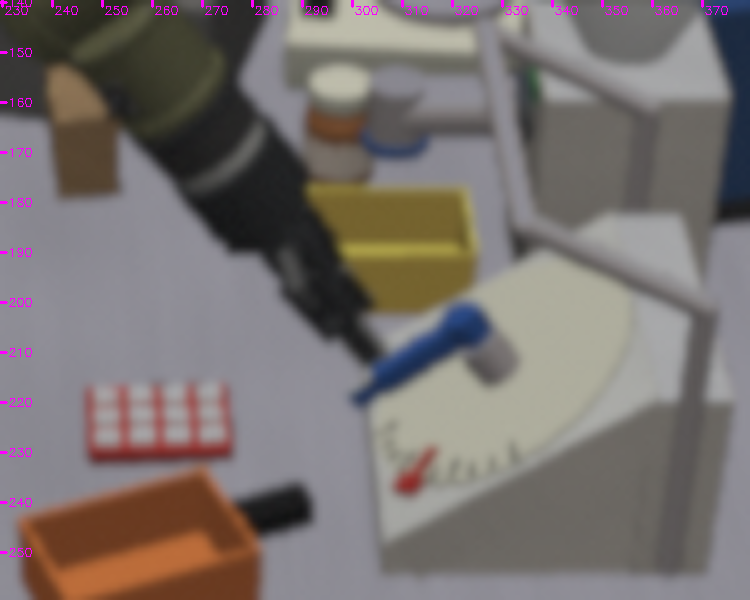

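```bash
python3 - <<'E'
from p import *
T=load('top5.png')
for y in(275.9,279.5): print(proj(T,(624,y,55)), proj(T,(624,y,123)))
p,e=pose(5.5,155);h=robot.line_to(p,v=60,max_force=12)
s=state();print(h,s['clock'],s['ee_pos'],s['ft_force'],p)
effector.gripper_to(0.36)
s=state();print(s['finger_gap'],s['ft_force'])
snap('side','side7.png');zoom(load('side7.png'),270,160,370,240,'z16.png')
snap('top','top7.png');zoom(load('top7.png'),200,110,300,210,'z17.png')
E
```

```text
[178.73 166.82] [174.69 161.27]
[177.63 166.79] [173.54 161.24]
False 19.0333 [510.36  35.96 226.02] [-0.21  0.14  0.2 ] [510.4   35.98 226.08]
0.3589974742128563 [-0.49  0.52 -0.18]
```

View pics/z16.png

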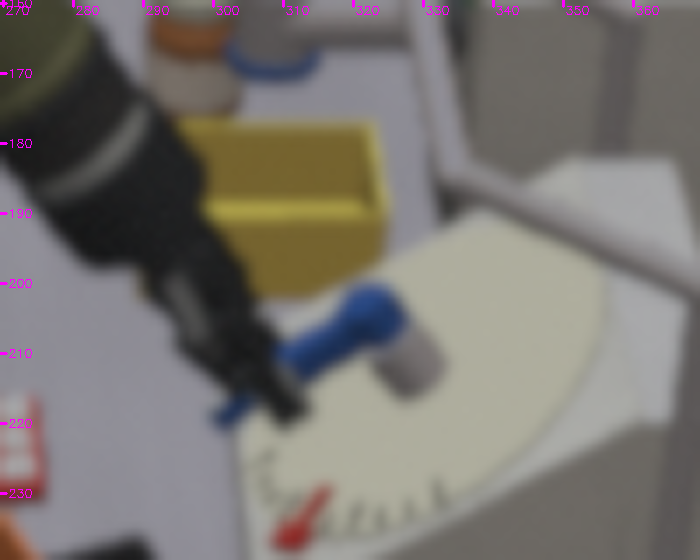

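View pics/z17.png

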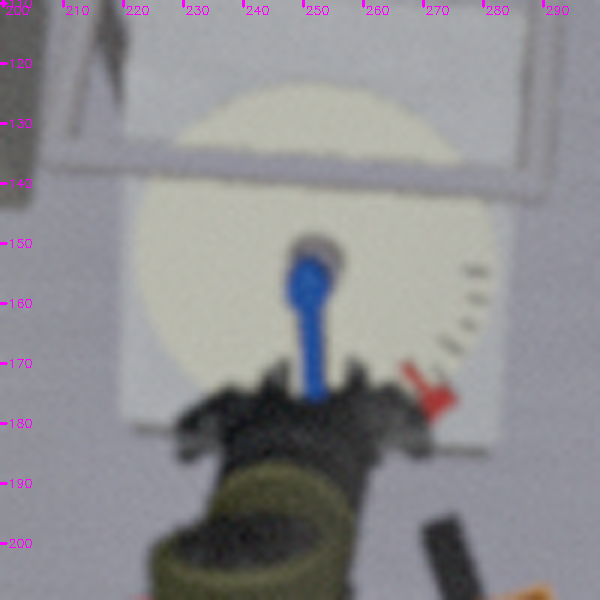

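```bash
python3 - <<'E'
from p import *
T=load('top5.png');S=load('side5.png')
print('top z55')
for a in[(195.7,150.2),(192.8,188.3),(166.7,187.8)]: print(onz(T,*a,55))
print('side z55')
for b in[(324.8,189.8),(289.1,189.8),(289.2,177.4),(322.8,177.1)]: print(onz(S,*b,55))
# side: spout collar z120 
rs=[ray(S,*p) for p in[(302.3,168.5),(315.2,169),(308.9,171.4),(305,170.8),(313,170.6)]]
f=lambda C:[np.linalg.norm((o+d*(120-o[2])/d[2])[:2]-C)-25 for o,d in rs]
print('side spout',least_squares(f,[624,277]).x)
rs=[ray(T,*p) for p in[(182.6,161.4),(174.3,168.9),(180.1,166.8),(166.4,163.3)]]
print('top spout',least_squares(f,[624,277]).x)
zoom(T,150,140,210,200,'z18.png')
E
```

```text
top z55
[682.35 223.74  55.  ]
[553.22 225.6   55.  ]
[552.42 310.33  55.  ]
side z55
[680.67 230.95  55.  ]
[550.4 237.9  55. ]
[557.61 321.37  55.  ]
[684.88 316.73  55.  ]
side spout [624.26 281.42]
top spout [624.4  277.18]
```

View pics/z18.png

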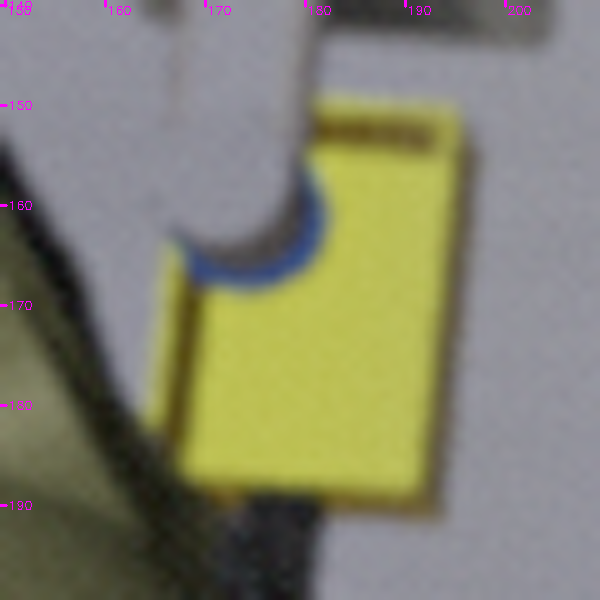

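```bash
python3 - <<'E'
from p import *
effector.gripper_to(0.0)
s=state();print(s['clock'],s['finger_gap'],s['ft_force'],s['moment'])
for q in (14,23,32,38,43.3):
    p,e=pose(q,155);h=robot.line_to(p,rot=e,v=30,max_force=50)
    s=state();print(q,h,s['clock'],s['finger_gap'],s['ft_force'],s['moment'],s['ee_pos']-p)
    if h: break
snap('side','side8.png');zoom(load('side8.png'),270,160,370,240,'z19.png')
snap('top','top8.png');zoom(load('top8.png'),200,110,300,210,'z20.png')
E
```

```text
19.75 0.14971145820112122 [-3.64  2.05  4.39] [0.21 0.78 0.53]
14 False 20.1583 0.15390790000118032 [-4.64  2.87  5.36] [0.17 0.7  0.55] [-0.07  0.22  0.17]
23 False 20.5833 0.15488329859375005 [-4.54  1.49  5.42] [0.17 0.74 0.54] [0.02 0.12 0.24]
32 False 21.0083 0.15330206620109765 [-4.18  1.41  5.77] [0.12 0.65 0.48] [0.1  0.04 0.26]
38 False 21.3417 0.15410895618012319 [-4.    1.11  5.93] [0.05 0.57 0.46] [0.17 0.01 0.3 ]
43.3 False 21.65 0.1509692165188615 [-3.19  0.2   6.19] [0.09 0.57 0.34] [ 0.24 -0.04  0.35]
```

View pics/z19.png

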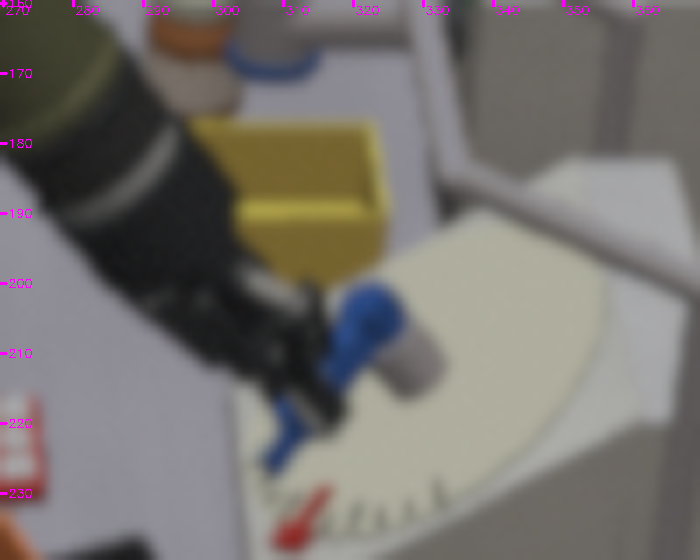

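View pics/z20.png

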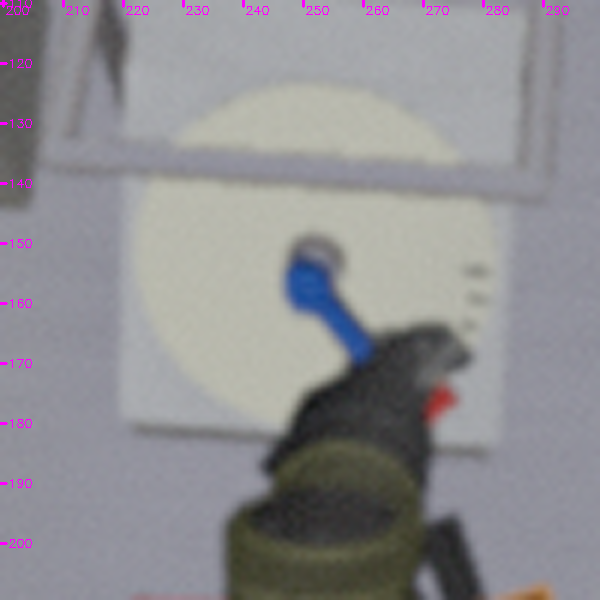

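```bash
python3 - <<'E'
from p import *
effector.gripper_to(0.45)
p,e=pose(43.3,255);robot.line_to(p,v=150)
robot.goto(*[(420,-200,380),(-90,0,64)])
s=state();print(s['clock'],s['ft_force'])
snap('side','side9.png');snap('top','top9.png')
T=load('top9.png');S=load('side9.png')
zoom(S,295,180,375,260,'z21.png');zoom(T,225,120,295,190,'z22.png')
E
```

```text
23.9 [0.37 0.81 0.1 ]
```

View pics/z21.png

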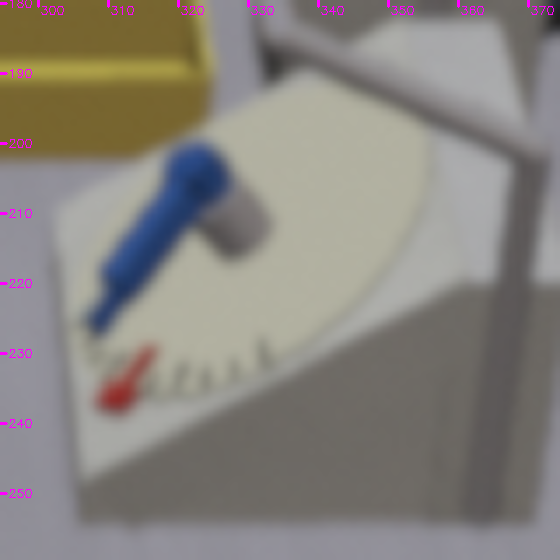

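View pics/z22.png

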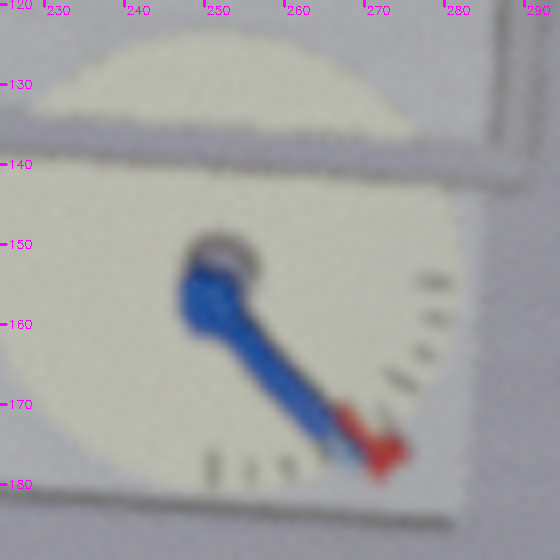

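View pics/top9.png

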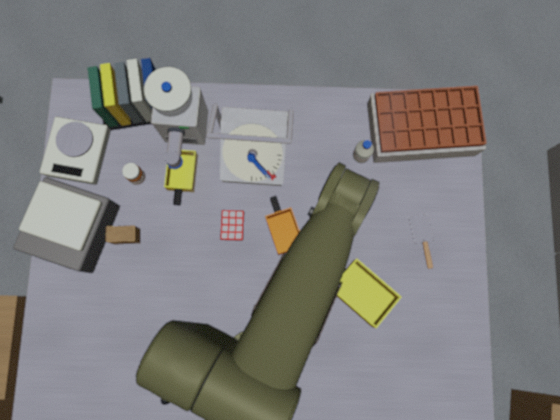

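View pics/side9.png

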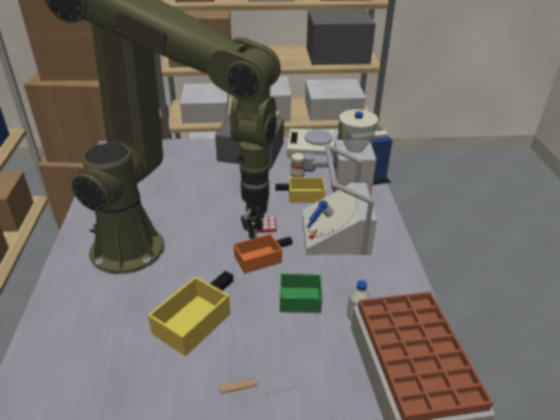

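```bash
python3 - <<'E'
from p import *
T=load('top9.png');S=load('side9.png')
def dial(c,u,v,z):
    o,d=ray(c,u,v);C=piv+z*Z;x=o+d*((C-o)@Z)/(d@Z);r=F@(x-C);return np.degrees(np.arctan2(-r[1],-r[0])),np.hypot(r[0],r[1])
x,e=tri([ray(T,268.5,177.3),ray(S,308.1,226.6)]);r=F@(x-piv);print('tip',x,e[0],r,np.degrees(np.arctan2(-r[1],-r[0])),np.hypot(*r[:2]))
print('tip t/s',dial(T,268.5,177.3,0),dial(S,308.1,226.6,0))
for p in[(251,178),(255.8,178),(260.3,177.3),(274,166.6),(277.1,163.2),(278.7,158.8),(278.7,154.2)]: print('tick',dial(T,*p,-45))
# bar axis: blue mask, midline in each view cast at mid height
for n,c,(u0,v0,u1,v1) in(('t',T,(240,140,285,185)),('s',S,(300,195,335,232))):
    hsv=cv2.cvtColor(c['color'],cv2.COLOR_BGR2HSV);m=cv2.inRange(hsv,(95,60,30),(125,255,255))
    pts=np.argwhere(m[v0:v1,u0:u1]>0)[:,::-1]+[u0,v0]
    Q=[]
    for u,v in pts:
        o,d=ray(c,u,v);C=piv+(5 if n=='t' else 3)*Z;x=o+d*((C-o)@Z)/(d@Z);Q.append(F@(x-C))
    Q=np.array(Q)[:,:2];rr=np.hypot(*Q.T)
    for lo,hi in((15,35),(35,55),(55,75),(75,95)):
        k=Q[(rr>lo)&(rr<hi)].mean(0);print(n,lo,k,np.degrees(np.arctan2(-k[1],-k[0])))
    k=Q[(rr>15)&(rr<72)];mm=k.mean(0);V=np.linalg.svd(k-mm)[2][0];print('axis',np.degrees(np.arctan2(V[1],V[0])))
# same method on start picture nose: 
print('marker',)
for n,c,(u0,v0,u1,v1) in(('t',T,(260,163,282,186)),('s',S,(303,226,322,243))):
    hsv=cv2.cvtColor(c['color'],cv2.COLOR_BGR2HSV);m=cv2.inRange(hsv,(165,90,60),(180,255,255))|cv2.inRange(hsv,(0,90,60),(10,255,255))
    pts=np.argwhere(m[v0:v1,u0:u1]>0)[:,::-1]+[u0,v0];k=pts.mean(0);print(n,dial(c,*k,-38))
E
```

```text
tip [590.02 -20.46  84.91] 0.06253556199804217 [-65.48 -57.75  -7.73] 41.41183107396719 87.31343371889618
tip t/s (np.float64(42.93375359374681), np.float64(85.21832750859845)) (np.float64(48.19677756850344), np.float64(92.2466842442719))
tick (np.float64(-0.8522569128242443), np.float64(87.00834671338353))
tick (np.float64(9.63212072829084), np.float64(86.98296998077619))
tick (np.float64(19.630399848877495), np.float64(87.18421034789567))
tick (np.float64(60.34834131271075), np.float64(83.17660055542076))
tick (np.float64(70.6990315156914), np.float64(86.56250600124157))
tick (np.float64(81.33617292636204), np.float64(86.97054237091503))
tick (np.float64(91.73485685081465), np.float64(85.05676846443735))
t 15 [-10.26 -13.89] 53.53243175476222
t 35 [-31.53 -32.13] 45.54120177534392
t 55 [-45.2 -45.3] 45.06110543235202
t 75 [-56.06 -57.2 ] 45.580792911771255
axis -141.07105985970105
s 15 [ -7.85 -13.54] 59.887717330928886
s 35 [-28.93 -33.38] 49.08682325299783
s 55 [-41.07 -47.62] 49.22223258877895
s 75 [-52.01 -63.92] 50.861285494006104
axis -131.75006933322797
marker
t (np.float64(43.28996318026608), np.float64(93.81778010694916))
s (np.float64(43.56699417414622), np.float64(96.98790314890513))
```

```bash
cat > a.py <<'E'
from p import *
def midline(c,box,head,lo,hi,dbg=None):
    u0,v0,u1,v1=box;b=c['color'].astype(float)
    w=np.clip(b[:,:,0]-b[:,:,2],0,None)[v0:v1,u0:u1]  # blueness B-R
    w=np.clip(w-25,0,60)
    vv,uu=np.mgrid[v0:v1,u0:u1].astype(float)
    P=np.c_[uu.ravel(),vv.ravel()];W=w.ravel()
    d=(P*W[:,None]).sum(0)/W.sum()-head;d/=np.linalg.norm(d)
    p0=head
    for it in range(8):
        n=np.array([-d[1],d[0]]);a=(P-head)@d
        k=(a>lo)&(a<hi)&(W>0)&(abs((P-p0)@n)<8)
        # per-slice centroid then line fit
        s=[]
        for i in np.arange(lo,hi,1.):
            q=k&(a>=i-.7)&(a<i+1.7)
            if W[q].sum()>40: s.append((P[q]*W[q,None]).sum(0)/W[q].sum())
        s=np.array(s);p0=s.mean(0);V=np.linalg.svd(s-p0)[2][0];d=V*np.sign(V@d)
    return p0,d
def inter(a,b): 
    s=np.linalg.solve(np.c_[a[1],-b[1]],b[0]-a[0]);return a[0]+a[1]*s[0]
def plane(c,l):
    o,d1=ray(c,*l[0]);_,d2=ray(c,*(l[0]+20*l[1]));n=np.cross(d1,d2);return o,n/np.linalg.norm(n)
E
python3 - <<'E'
from a import *
L={}
for k in('0','9'):
    for n,box,head,lo,hi in(('top',(235,140,285,186),np.array([250.8,156.2]),6,20),('side',(294,194,336,236),np.array([322.4,204.5]),6,20)):
        c=load(f'{n}{k}.png');L[n+k]=midline(c,box,head,lo,hi);print(n,k,L[n+k])
T=load('top9.png');S=load('side9.png')
pt=inter(L['top0'],L['top9']);ps=inter(L['side0'],L['side9']);print('pivot px',pt,ps)
x,e=tri([ray(T,*pt),ray(S,*ps)]);print('pivot3d',x,e, 'nominal',piv, proj(T,piv),proj(S,piv))
for k in'09':
    o1,n1=plane(T,L['top'+k]);o2,n2=plane(S,L['side'+k]);d=np.cross(n1,n2);d/=np.linalg.norm(d);d*=-np.sign(d@X);r=F@d;print(k,r,'q',np.degrees(np.arctan2(-r[1],-r[0])))
    for n,c in(('top',T),('side',S)):   # per-view, assuming dial plane
        o,nn=plane(c,L[n+k]);d=np.cross(nn,Z);d*=-np.sign(d@X);r=F@d;print('  ',n,np.degrees(np.arctan2(-r[1],-r[0])))
E
```

```text
top 0 (array([251.62, 169.03]), array([0.05, 1.  ]))
side 0 (array([311.27, 211.22]), array([-0.86,  0.52]))
top 9 (array([258.94, 166.37]), array([0.67, 0.74]))
side 9 (array([314.76, 215.02]), array([-0.59,  0.81]))
pivot px [251.04 157.59] [322.52 204.39]
pivot3d [641.28  35.41 130.81] [np.float64(0.11738353820710748), np.float64(0.11738353820680429)] nominal [641.8  35.  128.8] [251.21 157.57] [322.62 204.97]
0 [-1.   -0.09  0.01] q 5.070349895804713
   top 5.009615358594987
   side 4.193477081691105
9 [-0.73 -0.69 -0.02] q 43.40315458832925
   top 43.68560380632435
   side 44.72580822527551
```

```bash
python3 - <<'E'
from p import *
T=load('top9.png');S=load('side9.png');T0=load('top0.png');S0=load('side0.png')
for n,a,b,bs in(('top',T0,T,[('jar',120,160,145,186),('carton',103,222,140,246),('blister',218,208,246,243),('bottle',352,136,378,164),('spatula',405,218,436,272),('feeder',205,100,240,190),('orange',266,195,304,256)]),
  ('side',S0,S,[('basket',275,270,325,312),('bottle',345,278,370,320),('spatula',218,375,300,396),('orangetub',230,232,295,272),('jar',288,150,302,178)])):
    for k,u0,v0,u1,v1 in bs:
        (dx,dy),resp=cv2.phaseCorrelate(*[cv2.cvtColor(z['color'][v0:v1,u0:u1],cv2.COLOR_BGR2GRAY).astype(np.float32) for z in(a,b)])
        print(n,k,round(dx,2),round(dy,2),round(resp,2))
zoom(T,140,130,220,210,'z23.png')
print(proj(T,(624,277.5,55)))
E
```

```text
top jar 0.66 0.51 0.9
top carton -0.05 0.02 0.99
top blister -0.07 0.04 0.96
top bottle 0.52 -0.04 1.02
top spatula -0.08 -0.05 1.05
top feeder 0.02 0.16 1.0
top orange -0.02 0.32 0.76
side basket -0.17 0.72 0.73
side bottle 0.52 0.45 1.0
side spatula 0.02 0.04 1.0
side orangetub 0.03 0.26 0.81
side jar 0.43 0.22 1.02
[178.24 166.81]
```

View pics/z23.png

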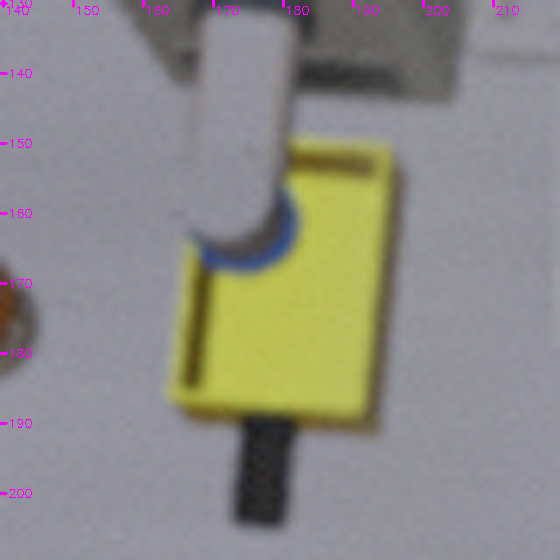

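```bash
python3 - <<'E'
from p import *
T=load('top9.png');S=load('side9.png');T0=load('top0.png');S0=load('side0.png')
for n,a,b,u0,v0,u1,v1 in(('jar',T0,T,120,160,145,186),('jar s',S0,S,288,150,302,177),('bottle',T0,T,352,136,378,164),('basket',S0,S,278,272,322,300),('ctl',T0,T,150,70,190,110)):
    d=cv2.absdiff(cv2.GaussianBlur(a['color'],(3,3),0)[v0:v1,u0:u1],cv2.GaussianBlur(b['color'],(3,3),0)[v0:v1,u0:u1]);print(n,d.mean(),d.max())
robot.hold(0.3)
s=state();print(s['clock'],s['ft_force'],s['qd'])
ticket.finish_job()
E
```

```text
jar 1.113846153846154 4
jar s 2.580246913580247 20
bottle 0.9706959706959707 4
basket 1.3801406926406927 3
ctl 1.1347916666666666 5
24.3 [ 0.11 -0.34  0.06] [-0.34  0.05  0.24  0.2  -0.01 -0.02]
the job is handed in; nothing more can be done
```

I moved the small yellow tub under the spout and released it, then turned the blue handle to the red marker and let go. I handed the job in at 24.3 s with the arm clear of everything. No verdict was reported.

**Tub:** it stands upright on the bench. Its centre is about 6 mm to the right of the spout centre and about 6 mm nearer the robot, so the mouth is inside the open top with over 10 mm to spare. The views disagreed by several mm: sideways offsets came out between about 4 and 13 mm. My first rim picks also put the rim at 61–65 mm instead of 55 mm, because one corner was hidden by the arm. I aimed about 3 mm too far right (y = 278 instead of 281) and left it, since the margin was enough.

**Handle:** it reads 43.4° from both views, against 43.3–43.6° for the marker. The views taken singly gave 43.7° (top) and 44.7° (side). A rough triangulation of the tip gave 41.4°, which I set aside because it landed 8 mm too low.

**Other things on the bench:** start and end pictures match for the jar, bottle and basket in the top or side view. The carton, blister and spatula showed no shift. The jar's side-view crop did show a larger pixel difference, which I put down to the tub now standing beside it; its top view is unchanged.

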